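Lock the belt cover of a stone tumbler

ROBOT

A 7-joint arm with a two-finger parallel gripper is mounted at the origin on the work surface. World frame = base frame: x ahead of the robot, y to its left, z up, the work surface at z = 0. Lengths are in m, angles in rad, forces in N, time in s.
With the tool pointing down it reaches from about 0.35 to 0.9 m from the base axis. Payload 8.1 kg.
Tool frame: the origin (TCP) lies midway between the tips of the shut fingers; the grasp point (between the pads) lies 19 mm behind it; z points along the fingers, y is the line along which they close (so a half turn about z gives the same grasp; the last joint's range is limited). The gripper opens to 92 mm and grips with 3 to 60 N. Pads are 19 mm wide; open, the fingers measure 130 mm over their backs; the gripper's body (75 mm by 190 mm) begins 47 mm behind the grasp point.
Start: joints at [1.084, 0.434, 0.025, 1.573, -0.012, 1.134, -0.075], TCP at [0.234, -0.58, 0.193] pointing down, gripper open.
Joint ranges: [-2.62, 2.62], [-0.44, 2.09], [-1.27, 1.32], [0.08, 2.57], [-1.32, 4.46], [0.12, 2], [-2.74, 2.74]. Speed limits (rad/s): [2.22, 2.22, 3.01, 3.01, 3.14, 3.14, 3.14].

INTERFACE

Orientations are given as a rotation vector (axis times angle).
In Python, from cell import arm gives the robot as it stands.
- The arm moves only by the tool send_rows, never from a script. Its argument "increments" is a list of rows, each a list of 3 entries, a list of its own where there are three numbers: the finger opening in cm, from 0 to 9.18, then the shift along the tool's x, y, z in cm, then the turn, a rotation vector about the tool's x, y, z in rad. A call has 1 to 5 rows; each row shifts and turns the commanded pose from where the row before left it, along the tool's axes as they then stand; what a row does not reach is not made up. A row lasts 1/10 s, in which the tool goes at most 50 mm and 8.59 degrees, less where a joint would pass 70% of its speed; a pose out of reach is approached as far as the arm can. A call is refused whole if a number of a shift passes 5 or a number of a turn 0.15, either way. A call with a gripper value outside its range is refused whole. The fingers move at their own pace and stop on an object; "force" is the grip in N (left out, the last holds). Time passes only in rows, so rows that do not move let the fingers close. It gives the time, the measured TCP pose, the force, the opening and the grip force at its end, in the units of the state.
- arm.observe(): the state, without advancing time (a new reading comes with each control period).
- arm.get_image(name): name is "scene" or "side" or "wrist"; returns the picture (420x560x3 uint8, red, green, blue); there is no depth.
- arm.camera_params(name): a dict with "camera_matrix" (3x3 intrinsics, pixels), "k1" (the pictures are not rectified: a ray, as slopes to the right and down, at radius r is drawn at 1 + k1 r^2 times it, then the intrinsics apply), "R" (3x3) and "t" (3): a world point X has camera coordinates R X + t. Camera axes: x right, y down, z forward; pixel columns grow to the right and rows downward; lengths in m; the calibration is good to about 2 mm. A picture is of the moment at which its call begins: read the wrist's pose just before it. camera_params takes no time and is no camera call; for the wrist camera it gives the pose at the moment of the call.
- arm.sign_off(): hands the job in; it is judged then, once.
The state is a dict: "clock": time; "joints": joint angles; "dq": joint speeds; "joint_efforts": joint torques, N m; "position": TCP position; "ee_rot": TCP orientation; "force": force on the tool from outside, world axes, zero at the start; "ft_torque": the same for the moment, N m; "width": opening from 0.0 (shut) to 1.0 (fully open); "gripper_force": force on a finger pad.
Only numpy, scipy, OpenCV 4.12 (cv2) and the standard library are available. Lean on these libraries where they do the work, as an engineer would, in place of code of your own. Each camera call takes 0.05 s, during which the arm holds its last target. There are 200 camera calls.

TASK

The belt cover of the stone tumbler is back on but its slotted quarter-turn fastener is still open. Take the wide-blade driver from the rack, set its blade fully down in the slot, and keep it lightly pressed there while you turn clockwise until the fastener snaps home and stays there, without forcing it. Then stand the driver back in the free hole of the rack, and leave the awl, goblet, dish and bangle where they are.

Things in the scene. Friction and masses are not known exactly. Their poses are not given: they have to be found in the camera images.
- fastener (a joint): Angle of the slotted fastener, rad: 0 open, 1.571 (hard stop) seated; grows clockwise seen from above; starts at 0. It resists up to about 0.13 N m while it draws the cover down; the resistance passes a hump at about 1.42, and beyond about 1.48 it snaps by itself to the stop and stays. Let go of earlier, it springs back.
- lock_mid (a point): Where the middle of the slot's floor should lie; fixed to the tumbler, 91 to 97 mm above the table. x: to the rear, along the slot when open; z: up. The cover has play, so the real fastener is up to 2.5 mm off this point along x and along y, up to 1.5 mm higher and up to 0.05 rad askew. Slot: right across the head, 3.4 mm wide, 5 mm deep.
- tumbler: Stone tumbler, fixed, on levelling feet. Origin 91 mm below lock_mid, axes the same. Teal belt housing under a cream cover (172 x 94 mm, 46 mm to the front of the origin), roller frame on the +y side (282 mm in all) and on it a black barrel from y = 72 mm, its top 160 mm above the origin.
- cover (a joint): Tilt of the cream cover, rad: 0 with its front standing up on the seal, about 0.012 when drawn down (1.5 mm at the fastener). On it, around the head, a dark cup ring (inside 26, outside 34 mm), its rim at most 1.5 mm above the head. The head: a bright steel disc 23 mm across with a dark slot, sprung; pushed down it gives 8 N/mm after the first 2 N, at most 1.5 mm.
- driver: Short driver with a yellow six-sided handle and a wide flat blade, 123 mm long, about 90 g. Origin at the middle of the blade's end; x: along the blade's width, y: through its thickness, z: up the handle. It stands upright in the rack at the start, turned any way round.
- driver_grip (a point): Centre of the driver's handle, 87 mm above the blade's end, axes as the driver's. Handle: hexagon 27 mm across flats, from 58 to 120 mm above the blade's end; the pair of flats with black stripes faces along y, the others 60 degrees from it. A black bar on the top runs along x. Below it a collar 25 mm across, its underside 52 mm above the blade's end, then an 8 mm shaft.
- driver_tip (a point): Middle of the driver's blade end, axes as the driver's. Blade 14 mm wide, 2.2 mm thick.
- hole_left (a point): Middle of the left (+y) hole of the rack, at its top surface, 62 mm above the table. Rack: aluminium, fixed, 56 mm deep, 150 mm wide, the plate 6 mm thick and open below; holes 19 mm across, 80 mm apart. A tool hangs in a hole by its collar. The driver is in one hole, the awl in the other.
- hole_right (a point): The same for the right (-y) hole.
- awl_mid (a point): Middle of the awl with a dark wooden handle (26 mm across, 107 mm long) that stands in the other hole; top 117 mm above the table.
- goblet_mid (a point): Middle, 70 mm up, of a pink goblet, 74 mm across, 140 mm tall, loose.
- dish_mid (a point): Middle, 16 mm up, of a white six-sided dish of black stone chips, 115 mm across, 32 mm high, loose.
- bangle_mid (a point): Middle, 4 mm up, of a brass bangle lying flat, 68 mm across, 8 mm high, loose.
There are look-alikes about, which are no part of the job. What is shaped like the part that bears hole_left but blue or turquoise is not meant.

How it is judged:
On the way, in this order (a step that is already met when the one before it is completed fails the run):
1. the driver's blade stands in the slot of the fastener, down to its bottom (horizontal distance between driver_tip and lock_mid below 0.01 m and z of driver_tip in the frame of lock_mid below 0.003 m), for 0.1 s.
2. the fastener is turned home with the blade still down in the slot (all of step 1 and value of joint fastener above 1.5 rad), for 0.1 s.
At the end, for the whole second after the job is handed in: The fastener is seated at its far stop (1.53 rad or more), the driver stands upright (within 0.12 rad) in a rack hole with its collar on the rack, at rest, and the awl, goblet, dish and bangle are within 30 mm of where they started (value of joint fastener above 1.53 rad and angle between driver_grip's own z axis and vertical below 0.12 rad and ((horizontal distance between driver_tip and hole_left below 0.009 m and distance between driver_tip and hole_left between 0.048 and 0.0555 m) or (horizontal distance between driver_tip and hole_right below 0.009 m and distance between driver_tip and hole_right between 0.048 and 0.0555 m)) and linear speed of driver below 0.02 m/s and distance of each of awl_mid, goblet_mid, dish_mid, bangle_mid from where it was at the start of the episode below 0.03 m); the robot touches nothing.
It fails at once if the driver is forced: more than 36 N between it and the fastener (contact force between driver and fastener above 36 N).
It fails at once if the driver's blade is driven hard against the tumbler's cover (more than 40 N) (contact force between driver and cover above 40 N).
It fails at once if the fastener is worked by the fingers instead of the driver (contact force between the fingers and fastener above 2 N).
It fails at once if the goblet is tipped (angle between goblet_mid's own z axis and vertical above 0.4 rad).
It also fails if it takes over 64 s, if anything falls off the work surface, if the arm or the gripper's body presses on something with over 40 N, if the wrist force passes 120 N, or if a joint passes its speed limit or range.

## Working session

There is one attempt and no reset: what is moved stays moved. The work goes in short steps, Python scripts to look and compute and a tool call to move; the robot and the scene stay as the last step left them, time stands still between calls to the robot, and variables do not carry over. Pictures are saved under pics/ and viewed, at most 10 in all, crops included, and the job is handed in when it is done.

Besides the shell and the picture viewer there is one more tool, called after "Emit:" in YAML: its name, and indented under it one key for each argument. send_rows: Moves the arm, as the interface text tells. Its arguments: {"type":"object","properties":{"increments":{"type":"array"},"force":{"type":"number"}},"required":["increments"]}

```bash
mkdir -p pics; ls; cat > h.py <<'E'
import numpy as np,cv2
from cell import arm
from scipy.spatial.transform import Rotation as Rn
def ray(P,u,v):
    K=np.array(P["camera_matrix"]);k=P["k1"]
    d=np.array([(u-K[0,2])/K[0,0],(v-K[1,2])/K[1,1]]);s=d.copy()
    for _ in range(30): s=d/(1+k*(s@s))
    R=np.array(P["R"]);t=np.array(P["t"])
    return -R.T@t, R.T@np.array([s[0],s[1],1])
def atz(P,u,v,z):
    o,d=ray(P,u,v); return o+d*(z-o[2])/d[2]
def proj(P,X):
    K=np.array(P["camera_matrix"]);c=np.array(P["R"])@np.array(X)+np.array(P["t"]);s=c[:2]/c[2];s=s*(1+P["k1"]*(s@s))
    return K[:2,:2]@s+K[:2,2]
def tri(rs):
    A=np.zeros((3,3));b=np.zeros(3)
    for o,d in rs:
        d=d/np.linalg.norm(d);M=np.eye(3)-np.outer(d,d);A+=M;b+=M@o
    return np.linalg.solve(A,b)
def save(n,im): cv2.imwrite(f"pics/{n}.png",cv2.cvtColor(im,cv2.COLOR_RGB2BGR))
def crop(im,x0,y0,w,h,f): return cv2.resize(im[y0:y0+h,x0:x0+w],None,fx=f,fy=f,interpolation=cv2.INTER_CUBIC)
E
python3 - <<'E'
from h import *
import pickle
a=arm.get_image("scene");b=arm.get_image("side")
P={n:arm.camera_params(n) for n in("scene","side","wrist")}
pickle.dump((a,b,P),open("p0.pkl","wb"))
save("scene0",a);save("side0",b)
for n in P: print(n,P[n]["camera_matrix"][0],P[n]["k1"],-np.array(P[n]["R"]).T@P[n]["t"],P[n]["R"][2])
s=arm.observe();print(s)
E
```

```text
pics
scene [418.28435509   0.         275.89587431] -0.02323049945614735 [ 0.98996551 -0.4832811   0.59253451] [-0.59494425  0.42503135 -0.68219476]
side [425.73066825   0.         281.41635747] -0.1302423060935944 [0.28994805 0.52673389 0.8639498 ] [ 0.26096434 -0.63421976 -0.72777944]
wrist [346.03936498   0.         273.79559952] -0.06751770331961117 [ 0.29729611 -0.55452041  0.38336748] [-0.23402484 -0.09239267 -0.96783055]
{'clock': 0.1, 'joints': array([ 1.08439039,  0.43517767,  0.02501044,  1.57401407, -0.01158545,
        1.13396938, -0.0751299 ]), 'dq': array([ 1.88019450e-04, -2.50371704e-03, -1.19528004e-04, -4.16392283e-04,
        1.47718789e-03, -6.79568177e-04, -7.16107881e-05]), 'joint_efforts': array([ 2.85915274e-03, -6.69131184e+01,  9.87672396e-01, -3.15143037e+01,
       -6.05239347e-02,  3.75187676e-02,  8.79027675e-05]), 'position': array([ 0.2337666 , -0.57909602,  0.19200569]), 'ee_rot': array([-3.08262677e+00, -5.98733049e-01,  6.68498412e-04]), 'force': array([ 0.08847332, -0.0367143 , -0.92051112]), 'ft_torque': array([ 0.01020474, -0.0198732 , -0.03445489]), 'gripper_force': 0.0, 'width': 1.0013367994830564}
```

View pics/scene0.png

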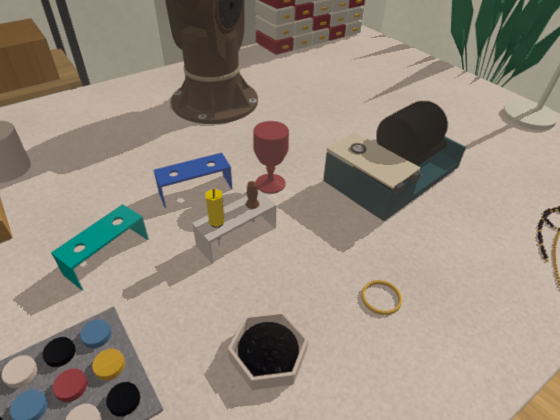

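View pics/side0.png

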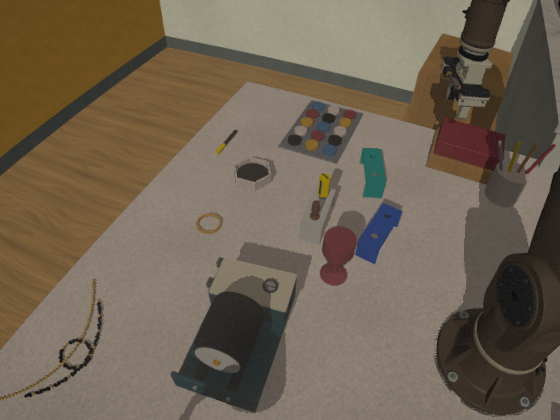

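The scene view shows three racks. The turquoise one is at (100,240), the blue one at (193,172), and the aluminium one at (236,225) holds the yellow driver (215,208) and the awl (252,193). The aluminium rack is the one meant. The fastener is on the cream cover at scene (358,149), side (271,285). I'll confirm with an enlarged crop.

```bash
python3 - <<'E'
from h import *
import pickle
a,b,P=pickle.load(open("p0.pkl","rb"))
c=[crop(a,180,170,110,82,3.63),crop(a,310,100,110,82,3.63),crop(b,280,160,100,75,4),crop(b,220,250,100,75,4)]
c=[cv2.resize(i,(400,298)) for i in c]
save("crops",np.vstack([np.hstack(c[:2]),np.hstack(c[2:])]))
S,D=P["scene"],P["side"]
print("fast",atz(S,358,149,.1),atz(D,271,285,.1),tri([ray(S,358,149),ray(D,271,285)]))
print("driver top",tri([ray(S,215,193),ray(D,325,177)]))
E
```

```text
fast [0.50638118 0.06575021 0.1       ] [0.49403588 0.07529904 0.1       ] [0.4975369  0.07259462 0.09301884]
driver top [ 0.49622676 -0.25864114  0.12922522]
```

View pics/crops.png

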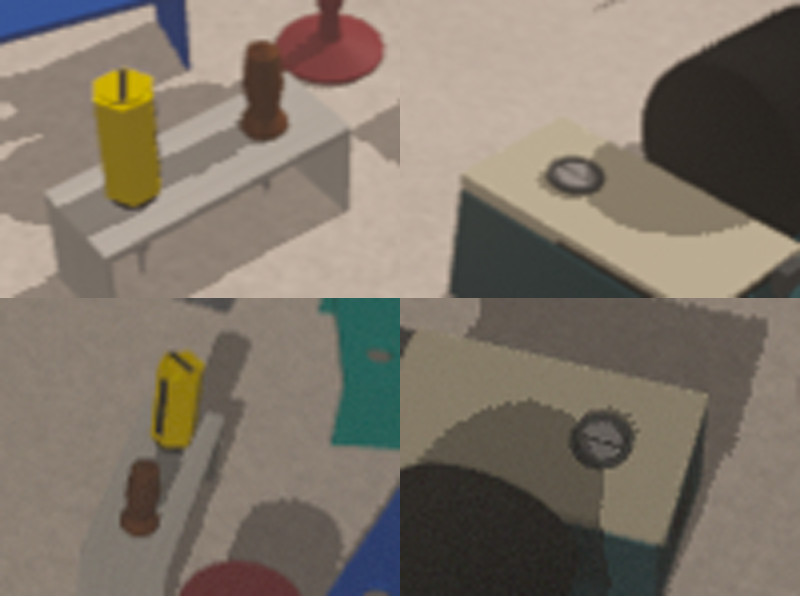

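Crop confirmed: the driver (hex yellow handle, black bar on top) stands in the aluminium rack with the awl in the other hole. The fastener is the bright disc in a dark ring on the cream cover.

```bash
python3 - <<'E'
from h import *
import pickle
a,b,P=pickle.load(open("p0.pkl","rb"))
S,D=P["scene"],P["side"]
az=lambda p,q:np.degrees(np.arctan2(*(q-p)[[1,0]]))%180
print("fast",tri([ray(S,358.1,148.1),ray(D,270.5,285.5)]),atz(S,358.1,148.1,.096),atz(D,270.5,285.5,.096))
print("drv",tri([ray(S,213.8,193.6),ray(D,325.2,176)]),atz(S,213.8,193.6,.133),atz(D,325.2,176,.133))
print("bar az",az(atz(S,213.5,189.8,.133),atz(S,213.8,197.5,.133)),az(atz(D,322.5,173.75,.133),atz(D,328.25,178.5,.133)))
print("awl top",atz(S,180+262/3.636,170+45/3.636,.117),atz(D,280+145/4,160+167/4,.117))
print("goblet base",atz(S,271,184,0),atz(D,334,273,0))
s=lambda x,y:(310+(x-400)/3.636,100+y/3.636)
c1=atz(S,*s(462,178),.093);c2=atz(S,*s(560,118),.093);c3=atz(S,*s(700,298),.093)
print("cover",c1,c2,c3)
d=lambda x,y:(220+(x-400)/4,250+(y-298)/4)
e1=atz(D,*d(707,395),.093);e2=atz(D,*d(662,545),.093);e3=atz(D,*d(410,330),.093);print(e1,e2,e3)
q=arm.observe();R=Rn.from_rotvec(q["ee_rot"]).as_matrix();print(R.round(3))
print("tool-frame delta to driver",R.T@(np.array([.497,-.258,.2])-q["position"])*100)
E
```

```text
fast [0.49705217 0.07422679 0.09405491] [0.50016679 0.07261491 0.096     ] [0.49554786 0.07451716 0.096     ]
drv [ 0.49695595 -0.26147248  0.1299143 ] [ 0.50165979 -0.2624889   0.133     ] [ 0.49539828 -0.25947037  0.133     ]
bar az 153.0076801084668 151.107226484397
awl top [ 0.49535484 -0.18349055  0.117     ] [ 0.48848432 -0.17890332  0.117     ]
goblet base [ 0.40157974 -0.07778769  0.        ] [ 0.39429212 -0.07906642  0.        ]
cover [0.46396034 0.01947929 0.093     ] [0.44803318 0.10950238 0.093     ] [0.61597962 0.05419146 0.093     ]
[0.45636758 0.02280721 0.093     ] [0.44220895 0.11764364 0.093     ] [0.62435245 0.05162094 0.093     ]
[[ 0.927  0.374 -0.001]
 [ 0.374 -0.927  0.001]
 [-0.    -0.001 -1.   ]]
tool-frame delta to driver [ 36.42908041 -19.92240317  -0.77703179]
```

Emit:
send_rows:
  increments:
    - [9,[4,-2.15,0],[0,0,0]]
    - [9,[4,-2.15,0],[0,0,0]]
    - [9,[4,-2.15,0],[0,0,0]]
    - [9,[4,-2.15,0],[0,0,0]]
    - [9,[4,-2.15,0],[0,0,0]]

```text
clock: 0.6
position: [0.3799, -0.4033, 0.1925]
ee_rot: [-3.084, -0.599, 0.0]
force: [-0.7, -0.9, 0.5]
width: 0.976
gripper_force: 0.0
```

Emit:
send_rows:
  increments:
    - [9,[4,-2.15,0],[0,0,0]]
    - [9,[4,-2.15,0],[0,0,0]]
    - [9,[4,-2.15,0],[0,0,0]]
    - [9,[4,-2.15,0],[0,0,0]]
    - [9,[0,0,0],[0,0,-0.14]]

```text
clock: 1.1
position: [0.5, -0.2576, 0.1925]
ee_rot: [-3.028, -0.825, -0.004]
force: [-0.4, 0.6, -0.3]
width: 0.981
gripper_force: 0.0
```

Emit:
send_rows:
  increments:
    - [9,[0,0,0],[0,0,-0.14]]
    - [9,[0,0,0],[0,0,-0.14]]
    - [9,[0,0,0],[0,0,-0.14]]
    - [9,[0,0,0],[0,0,-0.14]]
    - [9,[0,0,0],[0,0,-0.14]]

```text
clock: 1.6
position: [0.4951, -0.2652, 0.1923]
ee_rot: [-2.566, -1.811, 0.001]
force: [0.5, -0.2, -0.5]
width: 0.981
gripper_force: 0.0
```

Emit:
send_rows:
  increments:
    - [9,[0,0,0],[0,0,-0.14]]
    - [9,[0,0,0],[0,0,-0.14]]
    - [9,[0,0,0],[0,0,-0.1]]
    - [9,[0,0,0],[0,0,0]]
    - [9,[0,0,0],[0,0,0]]

```text
clock: 2.1
position: [0.4952, -0.2654, 0.1925]
ee_rot: [-2.188, -2.254, 0.0]
force: [0.4, 0.5, -0.8]
width: 0.981
gripper_force: 0.0
```

```bash
cat > look.py <<'E'
import sys,pickle
from h import *
n=sys.argv[1]
q=arm.observe();P=arm.camera_params("wrist");im=arm.get_image("wrist")
pickle.dump((im,P,q),open(n+".pkl","wb"))
R=Rn.from_rotvec(q["ee_rot"]).as_matrix()
print("t",q["clock"],"pos",q["position"].round(4),"yaw_y",np.degrees(np.arctan2(R[1,1],R[0,1])).round(2),"tilt",R[:,2].round(4),"j",q["joints"].round(3),"F",q["force"].round(2),"w",q["width"])
if len(sys.argv)>2:
    x,y,w,h,f=map(float,sys.argv[2:]);im=crop(im,int(x),int(y),int(w),int(h),f)
save(n,im)
E
python3 look.py w1
```

```text
t 2.1 pos [ 0.4952 -0.2654  0.1925] yaw_y 1.69 tilt [-4.e-04  3.e-04 -1.e+00] j [ 0.671  0.363 -0.368  1.706  0.144  1.1    0.29 ] F [ 0.45  0.47 -0.79] w 0.9806348497228566
```

View pics/w1.png

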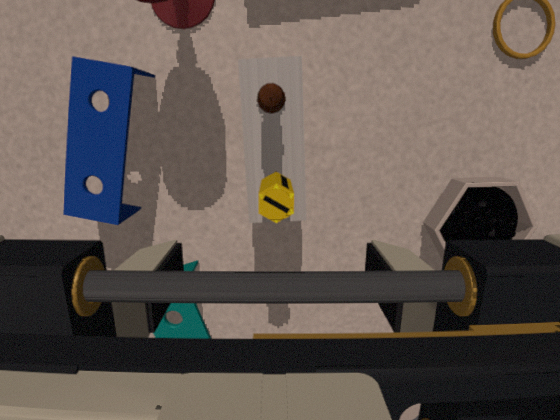

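The wrist view shows the driver top at about (276,204), with its bar running from (264,198) to (289,211), and the awl at (271,96). I'll measure both at their known heights.

```bash
python3 - <<'E'
from h import *
import pickle
im,P,q=pickle.load(open("w1.pkl","rb"))
a,b,P0=pickle.load(open("p0.pkl","rb"))
print(atz(P,276.5,204.5,.133),"awl",atz(P,271,96,.117))
p,r=atz(P,264,197.5,.133),atz(P,289,211,.133);print("bar az",np.degrees(np.arctan2(*(r-p)[[1,0]]))%180)
R=Rn.from_rotvec(q["ee_rot"]).as_matrix()
print(tri([ray(P,276.5,204.5),ray(P0["side"],325.2,176),ray(P0["scene"],213.8,193.6)]))
print("delta tool cm",R.T@(np.array([.497,-.261,.2])-q["position"])*100)
hs=cv2.cvtColor(im,cv2.COLOR_RGB2HSV);m=((hs[...,0]>22)&(hs[...,0]<35)&(hs[...,1]>180)&(hs[...,2]>150)).astype(np.uint8);m[:,:230]=0;m[:,330:]=0;m[240:]=0
ys,xs=np.nonzero(m);print(xs.min(),xs.max(),ys.min(),ys.max())
E
```

```text
[ 0.4977917  -0.26018551  0.133     ] awl [ 0.49148754 -0.18162199  0.117     ]
bar az 152.56468303592038
[ 0.49729618 -0.2612941   0.1299879 ]
delta tool cm [ 0.43381341  0.19513469 -0.75026986]
259 293 183 222
```

Emit:
send_rows:
  increments:
    - [9,[0.43,0.23,2],[0,0,-0.015]]
    - [9,[0,0,2.5],[0,0,0]]
    - [9,[0,0,2.5],[0,0,0]]
    - [9,[0,0,2.5],[0,0,0]]
    - [9,[0,0,1.65],[0,0,0]]

```text
clock: 2.65
position: [0.4967, -0.2607, 0.0795]
ee_rot: [-2.169, -2.27, 0.001]
force: [-0.2, -0.1, 0.3]
width: 0.978
gripper_force: 0.0
```

Emit:
send_rows:
  increments:
    - [2.5,[0,0,0],[0,0,0]]
    - [2.5,[0,0,0],[0,0,0]]
    - [2.5,[0,0,0],[0,0,0]]
    - [2.5,[0,0,0],[0,0,0]]
    - [2.5,[0,0,0],[0,0,0]]
  force: 15

```text
clock: 3.15
position: [0.498, -0.2612, 0.0821]
ee_rot: [2.167, 2.273, 0.001]
force: [0.5, -0.4, 0.3]
width: 0.596
gripper_force: 0.0
```

Emit:
send_rows:
  increments:
    - [0,[0,0,0],[0,0,0]]
    - [0,[0,0,0],[0,0,0]]
    - [0,[0,0,0],[0,0,0]]
    - [0,[0,0,0],[0,0,0]]
    - [0,[0,0,0],[0,0,0]]
  force: 45

```text
clock: 3.65
position: [0.4976, -0.261, 0.0813]
ee_rot: [2.168, 2.274, -0.0]
force: [-0.3, 0.9, -0.3]
width: 0.286
gripper_force: 45.0
```

```bash
python3 look.py w2 200 60 160 120 4
```

```text
t 3.65 pos [ 0.4976 -0.261   0.0813] yaw_y 2.74 tilt [ 0.e+00 -1.e-04 -1.e+00] j [ 0.642  0.48  -0.349  1.836  0.21   0.862  0.24 ] F [-0.26  0.95 -0.28] w 0.28559824351465724
```

Width comes to 26 mm, so it is gripped on the flats. Next I lift, cross to the tumbler and look at the fastener.

Emit:
send_rows:
  increments:
    - [0,[0,0,-1],[0,0,0]]
    - [0,[0,0,-3],[0,0,0]]
    - [0,[0,0,-3.5],[0,0,0]]
    - [0,[0,0,-3.5],[0,0,0]]
    - [0,[0,0,-3],[0,0,0]]

```text
clock: 4.2
position: [0.4977, -0.2609, 0.2238]
ee_rot: [2.167, 2.273, 0.001]
force: [0.3, -0.0, -1.4]
width: 0.291
gripper_force: 45.0
```

Emit:
send_rows:
  increments:
    - [0,[2,0,0],[0,0,0]]
    - [0,[4,0,0],[0,0,0]]
    - [0,[4,0,0],[0,0,0]]
    - [0,[4,0,0],[0,0,0]]
    - [0,[4,0,0],[0,0,0]]

```text
clock: 4.7
position: [0.4885, -0.0796, 0.222]
ee_rot: [2.167, 2.274, 0.0]
force: [0.7, 0.6, -0.3]
width: 0.288
gripper_force: 45.0
```

Emit:
send_rows:
  increments:
    - [0,[4,0,0],[0,0,0]]
    - [0,[3.5,0,0],[0,0,0]]
    - [0,[2,0,0],[0,0,0]]
    - [0,[0,0,0],[0,0,0]]
    - [0,[0,0,0],[0,0,0]]

```text
clock: 5.2
position: [0.4843, 0.0136, 0.2217]
ee_rot: [2.166, 2.275, -0.0]
force: [-0.0, 0.1, -1.4]
width: 0.291
gripper_force: 45.0
```

```bash
python3 look.py w3; python3 - <<'E'
from h import *
import pickle
im,P,q=pickle.load(open("w3.pkl","rb"))
u,v=proj(P,[.4975,.074,.097]);print(u,v)
x,y=int(u)-50,int(v)-37
print(x,y);save("w3c",np.hstack([cv2.resize(im,(400,300)),cv2.resize(crop(im,x,y,100,75,4),(400,300))]))
E
```

```text
t 5.2 pos [0.4843 0.0136 0.2217] yaw_y 2.8 tilt [ 3.e-04 -5.e-04 -1.e+00] j [ 0.302  0.229 -0.527  1.828  0.128  1.118 -0.222] F [-0.03  0.15 -1.37] w 0.2905921964182608
290.7567417556982 127.5535988999386
240 90
```

View pics/w3c.png

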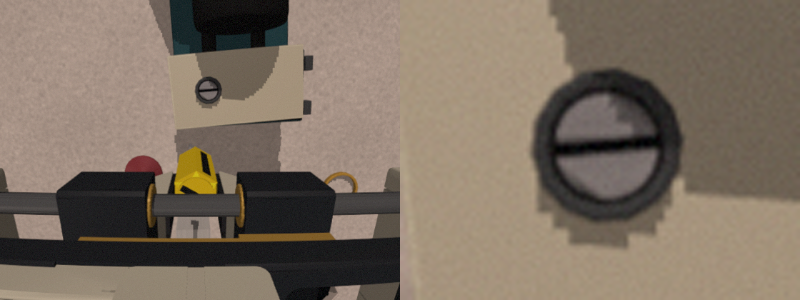

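The cropped wrist view shows the fastener head centred near px (291.7,126.2), with the slot ends at about (278.8,128) and (304.2,125.2).

```bash
python3 - <<'E'
from h import *
import pickle
im,P,q=pickle.load(open("w3.pkl","rb"))
a,b,P0=pickle.load(open("p0.pkl","rb"))
# subpixel: dark ring (outer) centroid via ellipse fit in each image
def ring(im,u,v,r,th):
    g=cv2.cvtColor(im,cv2.COLOR_RGB2GRAY);x,y=int(u)-r,int(v)-r
    c=cv2.resize(g[y:y+2*r,x:x+2*r],None,fx=8,fy=8,interpolation=cv2.INTER_CUBIC)
    print("min/med",c.min(),np.median(c))
    n,l,s,ce=cv2.connectedComponentsWithStats((c<th).astype(np.uint8))
    k=1+np.argmax(s[1:,4]); cs,_=cv2.findContours((l==k).astype(np.uint8),cv2.RETR_EXTERNAL,cv2.CHAIN_APPROX_NONE)
    e=cv2.fitEllipse(max(cs,key=len));return (e[0][0]+.5)/8-.5+x,(e[0][1]+.5)/8-.5+y,np.array(e[1])/8,e[2]
w=ring(im,291.7,126.2,22,80);print(w)
for z in(.096,.099,.102):print(atz(P,291.7,126.2,z),atz(P,w[0],w[1],z))
print(tri([ray(P,291.7,126.2),ray(P0["side"],270.5,285.5),ray(P0["scene"],358.1,148.1)]))
print(tri([ray(P,291.7,126.2),ray(P0["side"],270.5,285.5)]),tri([ray(P,291.7,126.2),ray(P0["scene"],358.1,148.1)]))
p,r=atz(P,278.8,128.1,.1),atz(P,304.2,125.2,.1);print("slot az",np.degrees(np.arctan2(*(r-p)[[1,0]])),np.linalg.norm(r-p))
g=cv2.cvtColor(im,cv2.COLOR_RGB2GRAY).astype(float)
pts=[]
for u in range(282,302):
    col=g[118:135,u];wt=np.clip(85-col,0,None);pts.append((u,118+(wt*np.arange(17)).sum()/wt.sum()))
print(np.round(pts,1).tolist())
E
```

```text
min/med 0 99.0
(291.58416175842285, 126.03839492797852, array([36.84695816, 38.63354874]), 17.03295135498047)
[0.49832433 0.07520603 0.096     ] [0.49821242 0.07534241 0.096     ]
[0.4981654  0.07525955 0.099     ] [0.49805455 0.07539464 0.099     ]
[0.49800647 0.07531307 0.102     ] [0.49789667 0.07544687 0.102     ]
[0.49751982 0.07454066 0.09416907]
[0.49701912 0.07469948 0.0955234 ] [0.49828924 0.07503894 0.09395685]
slot az 9.214978130450033 0.02257213637701176
[[282.0, 126.8], [283.0, 126.7], [284.0, 126.6], [285.0, 126.5], [286.0, 126.4], [287.0, 126.3], [288.0, 126.2], [289.0, 126.2], [290.0, 126.0], [291.0, 126.0], [292.0, 126.0], [293.0, 125.9], [294.0, 125.7], [295.0, 125.0], [296.0, 124.8], [297.0, 124.8], [298.0, 124.2], [299.0, 124.1], [300.0, 123.5], [301.0, 123.3]]
```

Emit:
send_rows:
  increments:
    - [0,[0,0,0],[0,0,-0.13]]
    - [0,[0,0,0],[0,0,-0.13]]
    - [0,[0,0,0],[0,0,-0.13]]
    - [0,[0,0,0],[0,0,-0.13]]
    - [0,[0,0,0],[0,0,-0.103]]

```text
clock: 5.75
position: [0.4844, 0.012, 0.2212]
ee_rot: [-1.363, -2.831, 0.001]
force: [-0.9, 0.8, -1.3]
width: 0.289
gripper_force: 45.0
```

```bash
cat > d.py <<'E'
import sys
from h import *
q=arm.observe();R=Rn.from_rotvec(q["ee_rot"]).as_matrix()
print("yaw_y",np.degrees(np.arctan2(R[1,1],R[0,1])),q["position"],"delta cm",(R.T@(np.array(list(map(float,sys.argv[1:4])))-q["position"])*100).round(2),"tilt",R[:,2].round(4))
E
python3 d.py .4981 .0753 .179
```

```text
yaw_y 38.59351388715638 [0.48439314 0.01200124 0.22121345] delta cm [4.09 5.02 4.22] tilt [-3.e-04 -5.e-04 -1.e+00]
```

Emit:
send_rows:
  increments:
    - [0,[2,2.5,0],[0,0,0]]
    - [0,[2.1,2.5,0],[0,0,0]]
    - [0,[0,0,2],[0,0,0]]
    - [0,[0,0,2.2],[0,0,0]]
    - [0,[0,0,0],[0,0,0]]

```text
clock: 6.25
position: [0.4965, 0.0749, 0.1769]
ee_rot: [-1.367, -2.824, 0.005]
force: [-0.5, -1.0, -1.2]
width: 0.287
gripper_force: 45.0
```

```bash
python3 look.py w4; python3 d.py .4981 .0753 .179; python3 - <<'E'
from h import *
import pickle
im,P,q=pickle.load(open("w4.pkl","rb"))
a=arm.get_image("scene");b=arm.get_image("side");pickle.dump((a,b),open("s4.pkl","wb"))
P0={n:arm.camera_params(n) for n in("scene","side")}
X=[.4981,.0753,.1]
o=[cv2.resize(im,(400,300))]
for n,i,w in(("w",im,100),("scene",a,60),("side",b,60)):
    u,v=proj(P if n=="w" else P0[n],X);h=w*3//4;x,y=int(u)-w//2,int(v)-h//2;print(n,u,v,x,y,400/w)
    o.append(cv2.resize(i[y:y+h,x:x+w],(400,300),interpolation=cv2.INTER_CUBIC))
save("m4",np.vstack([np.hstack(o[:2]),np.hstack(o[2:])]))
E
```

```text
t 6.25 pos [0.4965 0.0749 0.1769] yaw_y 38.34 tilt [-0.0047 -0.0014 -1.    ] j [ 0.25   0.327 -0.641  1.844  0.223  1.047  0.19 ] F [-0.47 -1.   -1.22] w 0.28744811262586406
yaw_y 38.33815665946876 [0.49735939 0.0752997  0.17843383] delta cm [-0.05  0.06 -0.06] tilt [-2.8e-03 -9.0e-04 -1.0e+00]
w 275.5976089053954 205.8173369801907 225 168 4.0
scene 358.6602293359588 145.61233670492868 328 123 6.666666666666667
side 269.25215377181786 284.3259345373887 239 262 6.666666666666667
```

View pics/m4.png

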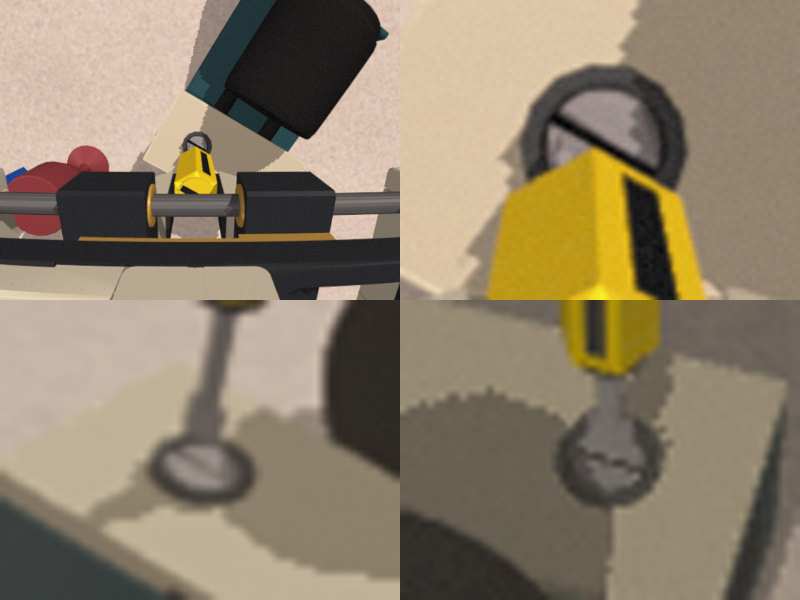

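The wrist crop shows the slot's left part running from about (550,116) to (600,146), with the ring partly hidden. In the scene crop the blade end is at (207,442) and the ring centre at (203,471). In the side crop the blade end is around (610,455) and the ring centre at (609,461).

```bash
python3 - <<'E'
from h import *
import pickle
im,P,q=pickle.load(open("w4.pkl","rb"))
P0={n:arm.camera_params(n) for n in("scene","side")}
w=lambda x,y:(225+(x-400)/4,168+y/4)
p,r=atz(P,*w(548,115),.1),atz(P,*w(655,173),.1);print("slot az",np.degrees(np.arctan2(*(r-p)[[1,0]])),np.linalg.norm(r-p),(p+r)/2)
# ring outer circle from points read: left(523,130) top(605,65) right(688,130)
pts=np.array([atz(P,*w(*c),.1005)[:2] for c in((524,130),(545,90),(605,65),(660,85),(688,130),(527,165),(684,180))])
A=np.c_[2*pts,np.ones(len(pts))];s=np.linalg.lstsq(A,(pts**2).sum(1),rcond=None)[0];print("ring",s[:2],np.sqrt(s[2]+s[:2]@s[:2]))
tip=q["position"]+Rn.from_rotvec(q["ee_rot"]).as_matrix()@[0,0,.0713];print("tip nominal",tip)
for n,x0,y0,t,c in(("scene",328,123,(207,442),(203,471)),("side",239,262,(210,155),(209,161))):
    o=(0,300) if n=="scene" else (0,0)
    f=lambda a:np.array((x0+(a[0]-o[0])/6.667,y0+(a[1]-o[1])/6.667))
    t,c=f(t),f(c)
    print(n,"tip px",t,"pred",proj(P0[n],tip),"ring px",c,"pred",proj(P0[n],[.498,.0753,.0995]))
E
python3 d.py .4981 .0753 .179
```

```text
slot az 9.152809774581678 0.024463576249152883 [0.49709629 0.07637369 0.1       ]
ring [0.49820609 0.07653635] 0.01666594416655884
tip nominal [0.49619039 0.07476152 0.1055769 ]
scene tip px [359.04844758 144.29893505] pred [358.2404645  143.00408395] ring px [358.44847758 148.64871756] pred [358.59091417 145.7899568 ]
side tip px [270.49842508 285.24883756] pred [270.18229592 282.99163059] ring px [270.34843258 286.14879256] pred [269.29518819 284.47234274]
yaw_y 38.35023679705492 [0.49862299 0.07611029 0.1800473 ] delta cm [-0.03 -0.09  0.1 ] tilt [ 6.e-04 -1.e-04 -1.e+00]
```

Emit:
send_rows:
  increments:
    - [0,[-0.03,-0.05,0.4],[0,0,-0.01]]
    - [0,[0,0,0.4],[0,0,0]]
    - [0,[0,0,0],[0,0,0]]
    - [0,[0,0,0],[0,0,0]]
    - [0,[0,0,0],[0,0,0]]

```text
clock: 6.9
position: [0.4979, 0.0764, 0.1714]
ee_rot: [1.352, 2.836, 0.0]
force: [-0.2, -0.0, -0.5]
width: 0.29
gripper_force: 45.0
```

```bash
python3 d.py .4983 .0754 .172; python3 look.py w5; python3 - <<'E'
from h import *
import pickle
im,P,q=pickle.load(open("w5.pkl","rb"))
a=arm.get_image("scene");b=arm.get_image("side")
P0={n:arm.camera_params(n) for n in("scene","side")}
X=[.4983,.0754,.097]
o=[]
for n,i,w in(("w",im,80),("scene",a,36),("side",b,36)):
    u,v=proj(P if n=="w" else P0[n],X);h=w*3//4;x,y=int(u)-w//2,int(v)-h//2;print(n,u,v,x,y,400/w)
    o.append(cv2.resize(i[y:y+h,x:x+w],(400,300),interpolation=cv2.INTER_CUBIC))
save("m5",np.vstack([np.hstack([o[0],np.zeros_like(o[0])]),np.hstack(o[1:])]))
E
python3 d.py .4983 .0754 .172
```

```text
yaw_y 39.018941847998384 [0.49790803 0.0764412  0.17137365] delta cm [-0.11 -0.04 -0.06] tilt [ 2.e-04  0.e+00 -1.e+00]
t 6.9 pos [0.4979 0.0764 0.1714] yaw_y 39.02 tilt [ 2.e-04  0.e+00 -1.e+00] j [ 0.248  0.333 -0.643  1.853  0.231  1.03   0.193] F [-0.17 -0.   -0.51] w 0.29007241476560974
w 272.83334606889173 206.8682667035325 232 176 5.0
scene 358.54451128564574 146.8455131134407 340 133 11.11111111111111
side 269.14733759253306 285.10641232571305 251 272 11.11111111111111
yaw_y 39.01736665899145 [0.49790635 0.07641791 0.17131739] delta cm [-0.1  -0.03 -0.07] tilt [ 2.e-04  0.e+00 -1.e+00]
```

View pics/m5.png

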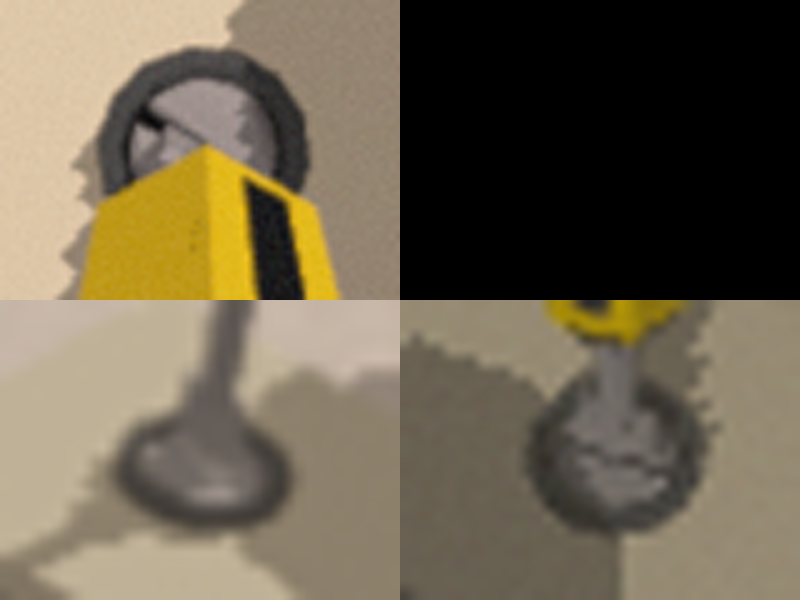

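In the wrist crop the blade covers most of the slot, with only the left end (150,118) and a thin line showing. That puts the blade about 1 mm too far toward the camera, which agrees with the computed offset. I'll correct it and lower gently.

Emit:
send_rows:
  increments:
    - [0,[-0.1,-0.04,0.1],[0,0,0]]
    - [0,[0,0,0.1],[0,0,0]]
    - [0,[0,0,0.1],[0,0,0]]
    - [0,[0,0,0],[0,0,0]]
    - [0,[0,0,0],[0,0,0]]

```text
clock: 7.55
position: [0.4982, 0.0753, 0.1682]
ee_rot: [-1.352, -2.836, 0.0]
force: [-0.9, 0.0, -0.7]
width: 0.286
gripper_force: 45.0
```

Emit:
send_rows:
  increments:
    - [0,[0,0,0.1],[0,0,0]]
    - [0,[0,0,0.1],[0,0,0]]
    - [0,[0,0,0],[0,0,0]]
    - [0,[0,0,0],[0,0,0]]

```text
clock: 7.95
position: [0.4981, 0.0753, 0.1662]
ee_rot: [-1.352, -2.836, 0.0]
force: [0.1, 0.0, -0.7]
width: 0.288
gripper_force: 45.0
```

Emit:
send_rows:
  increments:
    - [0,[0,0,0.1],[0,0,0]]
    - [0,[0,0,0],[0,0,0]]
    - [0,[0,0,0],[0,0,0]]

```text
clock: 8.25
position: [0.4981, 0.0753, 0.1652]
ee_rot: [-1.352, -2.836, 0.0]
force: [0.5, 1.8, -0.1]
width: 0.29
gripper_force: 45.0
```

Emit:
send_rows:
  increments:
    - [0,[0,0,0.1],[0,0,0]]
    - [0,[0,0,0],[0,0,0]]
    - [0,[0,0,0],[0,0,0]]

```text
clock: 8.55
position: [0.4981, 0.0753, 0.1642]
ee_rot: [-1.352, -2.836, 0.0]
force: [0.4, 0.2, -1.0]
width: 0.29
gripper_force: 45.0
```

Emit:
send_rows:
  increments:
    - [0,[0,0,0.1],[0,0,0]]
    - [0,[0,0,0],[0,0,0]]
    - [0,[0,0,0],[0,0,0]]

```text
clock: 8.85
position: [0.4984, 0.0754, 0.1635]
ee_rot: [1.352, 2.835, 0.0]
force: [-1.5, 0.1, 2.8]
width: 0.285
gripper_force: 45.0
```

Emit:
send_rows:
  increments:
    - [0,[0,0,0.07],[0,0,0]]
    - [0,[0,0,0],[0,0,0]]
    - [0,[0,0,0],[0,0,0]]

```text
clock: 9.15
position: [0.4985, 0.0754, 0.163]
ee_rot: [1.352, 2.835, 0.0]
force: [-2.0, -0.3, 6.1]
width: 0.286
gripper_force: 45.0
```

Contact is at a tip height of about 92.4 mm. The head top can't be below 96 mm, so the blade is on the slot floor, with about 6 N on it. Now I turn clockwise, following the cover down.

Emit:
send_rows:
  increments:
    - [0,[0,0,0.02],[0,0,0.07]]
    - [0,[0,0,0.01],[0,0,0.07]]
    - [0,[0,0,0.01],[0,0,0.07]]
    - [0,[0,0,0.01],[0,0,0.07]]
    - [0,[0,0,0],[0,0,0]]
  force: 55

```text
clock: 9.65
position: [0.4986, 0.0755, 0.1627]
ee_rot: [1.737, 2.616, 0.001]
force: [-1.8, -1.0, 8.5]
width: 0.288
gripper_force: 55.0
```

```bash
cat > o.py <<'E'
from h import *
q=arm.observe();R=Rn.from_rotvec(q["ee_rot"]).as_matrix()
print(q["clock"],"yaw_y",np.degrees(np.arctan2(R[1,1],R[0,1])).round(2),q["position"].round(4),"tilt",R[:,2].round(3),"F",q["force"].round(1),"T",q["ft_torque"].round(3),"j7",q["joints"][6].round(2))
E
python3 o.py
```

```text
9.65 yaw_y 22.83 [0.4986 0.0755 0.1627] tilt [ 0.001 -0.    -1.   ] F [-1.8 -1.   8.5] T [-0.232  0.299  0.024] j7 -0.07
```

Emit:
send_rows:
  increments:
    - [0,[0,0,0.01],[0,0,0.08]]
    - [0,[0,0,0.01],[0,0,0.08]]
    - [0,[0,0,0.01],[0,0,0.08]]
    - [0,[0,0,0],[0,0,0.08]]
    - [0,[0,0,0],[0,0,0]]

```text
clock: 10.15
position: [0.4984, 0.0754, 0.1625]
ee_rot: [2.132, 2.306, 0.001]
force: [-1.3, -1.2, 9.3]
width: 0.288
gripper_force: 55.1
```

```bash
python3 o.py
```

```text
10.15 yaw_y 4.48 [0.4984 0.0754 0.1625] tilt [ 0.001 -0.    -1.   ] F [-1.3 -1.2  9.3] T [-0.317  0.619  0.112] j7 -0.36
```

Emit:
send_rows:
  increments:
    - [0,[0,0,0.01],[0,0,0.1]]
    - [0,[0,0,0.01],[0,0,0.1]]
    - [0,[0,0,0.01],[0,0,0.1]]
    - [0,[0,0,0.01],[0,0,0.1]]
    - [0,[0,0,0],[0,0,0]]

```text
clock: 10.65
position: [0.4984, 0.0755, 0.1622]
ee_rot: [2.549, 1.836, 0.001]
force: [-3.2, -1.6, 11.2]
width: 0.288
gripper_force: 55.1
```

```bash
python3 o.py
```

```text
10.65 yaw_y -18.48 [0.4984 0.0755 0.1622] tilt [ 0.001 -0.    -1.   ] F [-3.2 -1.6 11.2] T [-0.303  0.949  0.084] j7 -0.73
```

Emit:
send_rows:
  increments:
    - [0,[0,0,0],[0,0,0.08]]
    - [0,[0,0,0],[0,0,0.08]]
    - [0,[0,0,0],[0,0,0.08]]
    - [0,[0,0,0],[0,0,0.08]]
    - [0,[0,0,0],[0,0,0]]

```text
clock: 11.15
position: [0.4984, 0.0755, 0.1622]
ee_rot: [2.808, 1.407, 0.001]
force: [-3.6, -1.1, 12.3]
width: 0.292
gripper_force: 55.1
```

```bash
python3 o.py
```

```text
11.15 yaw_y -36.77 [0.4984 0.0755 0.1622] tilt [ 0.001 -0.    -1.   ] F [-3.6 -1.1 12.3] T [-0.288  0.913  0.063] j7 -1.03
```

Emit:
send_rows:
  increments:
    - [0,[0,0,-0.02],[0,0,0.06]]
    - [0,[0,0,0],[0,0,0.06]]
    - [0,[0,0,0],[0,0,0.06]]
    - [0,[0,0,0],[0,0,0.06]]
    - [0,[0,0,0],[0,0,0]]

```text
clock: 11.65
position: [0.4983, 0.0754, 0.1623]
ee_rot: [2.956, 1.062, 0.001]
force: [-2.2, -1.2, 11.2]
width: 0.287
gripper_force: 55.0
```

```bash
python3 o.py
```

```text
11.65 yaw_y -50.49 [0.4983 0.0754 0.1623] tilt [ 0.001 -0.    -1.   ] F [-2.2 -1.2 11.2] T [-0.35   0.88   0.024] j7 -1.25
```

Emit:
send_rows:
  increments:
    - [0,[0,0,0],[0,0,0.04]]
    - [0,[0,0,0],[0,0,0.03]]
    - [0,[0,0,0],[0,0,0]]
    - [0,[0,0,0],[0,0,0]]

```text
clock: 12.05
position: [0.4984, 0.0753, 0.1623]
ee_rot: [2.991, 0.961, 0.001]
force: [-3.0, -0.4, 10.2]
width: 0.287
gripper_force: 55.0
```

```bash
python3 o.py
```

```text
12.05 yaw_y -54.38 [0.4984 0.0753 0.1623] tilt [ 0.001 -0.    -1.   ] F [-3.  -0.4 10.2] T [-0.343  0.937 -0.023] j7 -1.31
```

Emit:
send_rows:
  increments:
    - [0,[0,0,0],[0,0,0.03]]
    - [0,[0,0,0],[0,0,0.03]]
    - [0,[0,0,0],[0,0,0]]
    - [0,[0,0,0],[0,0,0]]

```text
clock: 12.45
position: [0.4984, 0.0753, 0.1623]
ee_rot: [3.018, 0.87, 0.001]
force: [-2.4, -0.9, 11.6]
width: 0.284
gripper_force: 55.0
```

```bash
python3 o.py
```

```text
12.45 yaw_y -57.82 [0.4984 0.0753 0.1623] tilt [ 0.001 -0.    -1.   ] F [-2.4 -0.9 11.6] T [-0.348  0.906  0.013] j7 -1.37
```

Emit:
send_rows:
  increments:
    - [0,[0,0,0],[0,0,0.03]]
    - [0,[0,0,0],[0,0,0.03]]
    - [0,[0,0,0],[0,0,0]]
    - [0,[0,0,0],[0,0,0]]

```text
clock: 12.85
position: [0.4984, 0.0753, 0.1623]
ee_rot: [3.043, 0.78, 0.001]
force: [-2.7, 0.0, 10.5]
width: 0.289
gripper_force: 55.0
```

```bash
python3 o.py
```

```text
12.85 yaw_y -61.24 [0.4984 0.0753 0.1623] tilt [ 0.001 -0.    -1.   ] F [-2.7  0.  10.5] T [-0.365  0.925  0.117] j7 -1.42
```

Torque fell to about zero past the hump and has now risen to 0.117 N m against the stop, so it is seated. I'll ease off, withdraw upward and check by camera.

Emit:
send_rows:
  increments:
    - [0,[0,0,0],[0,0,-0.06]]
    - [0,[0,0,0],[0,0,0]]
    - [0,[0,0,-0.3],[0,0,0]]
    - [0,[0,0,-0.5],[0,0,0]]
    - [0,[0,0,-1],[0,0,0]]

```text
clock: 13.35
position: [0.4976, 0.0752, 0.1792]
ee_rot: [-3.018, -0.871, 0.002]
force: [0.5, 0.5, -1.6]
width: 0.288
gripper_force: 55.0
```

Emit:
send_rows:
  increments:
    - [0,[0,0,-2],[0,0,0]]
    - [0,[0,0,-2.5],[0,0,0]]
    - [0,[0,0,0],[0,0,0]]
    - [0,[0,0,0],[0,0,0]]

```text
clock: 13.75
position: [0.4986, 0.0755, 0.2251]
ee_rot: [3.018, 0.871, 0.003]
force: [0.0, 0.3, -1.4]
width: 0.288
gripper_force: 55.0
```

```bash
python3 look.py w6; python3 - <<'E'
from h import *
import pickle
im,P,q=pickle.load(open("w6.pkl","rb"))
b=arm.get_image("side");Q=arm.camera_params("side")
o=[]
for i,P,w in((im,P,100),(b,Q,60)):
    u,v=proj(P,[.4983,.0754,.096]);h=w*3//4;x,y=int(u)-w//2,int(v)-h//2
    o.append(cv2.resize(i[y:y+h,x:x+w],(400,300),interpolation=cv2.INTER_CUBIC))
save("m6",np.hstack(o))
E
python3 d.py .4976 -.261 .226
```

```text
t 13.75 pos [0.4986 0.0755 0.2251] yaw_y -57.82 tilt [ 1.6e-03  3.0e-04 -1.0e+00] j [-0.01   0.232 -0.3    1.795  0.076  1.124 -1.344] F [ 0.01  0.32 -1.41] w 0.28791848590103974
yaw_y -57.8188033545922 [0.49774805 0.07517478 0.22392406] delta cm [-17.92  28.44  -0.2 ] tilt [-9.e-04 -3.e-04 -1.e+00]
```

View pics/m6.png

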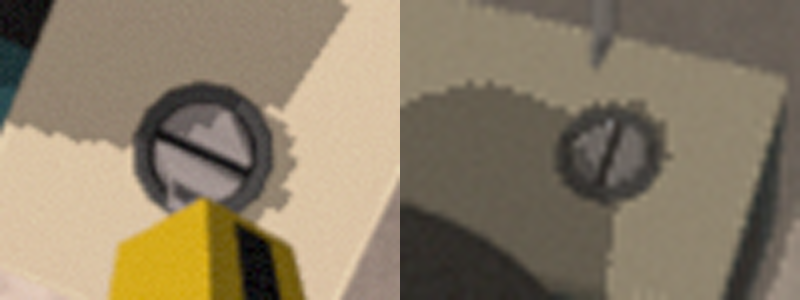

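The side view shows the slot a quarter turn round from the start, so the fastener is seated. Now back to the rack.

Emit:
send_rows:
  increments:
    - [0,[-1.5,2.4,0],[0,0,0]]
    - [0,[-2.4,3.8,0],[0,0,0]]
    - [0,[-2.4,3.8,0],[0,0,0]]
    - [0,[-2.4,3.8,0],[0,0,0]]
    - [0,[-2.4,3.8,0],[0,0,0]]

```text
clock: 14.35
position: [0.4972, -0.1344, 0.2237]
ee_rot: [-3.018, -0.871, 0.002]
force: [1.0, 0.2, 0.0]
width: 0.293
gripper_force: 55.0
```

Emit:
send_rows:
  increments:
    - [0,[-2.4,3.8,0],[0,0,0]]
    - [0,[-2.4,3.8,0],[0,0,0]]
    - [0,[-2.0,3.2,0],[0,0,0]]
    - [0,[0,0,0],[0,0,-0.1]]
    - [0,[0,0,0],[0,0,-0.14]]

```text
clock: 14.85
position: [0.497, -0.2618, 0.2231]
ee_rot: [-2.89, -1.227, 0.003]
force: [0.7, 0.8, -1.1]
width: 0.285
gripper_force: 55.0
```

Emit:
send_rows:
  increments:
    - [0,[0,0,0],[0,0,-0.14]]
    - [0,[0,0,0],[0,0,-0.14]]
    - [0,[0,0,0],[0,0,-0.14]]
    - [0,[0,0,0],[0,0,-0.14]]
    - [0,[0,0,0],[0,0,-0.14]]

```text
clock: 15.35
position: [0.4974, -0.2601, 0.2234]
ee_rot: [-2.289, -2.149, 0.001]
force: [-0.2, -0.0, -0.6]
width: 0.289
gripper_force: 55.0
```

Emit:
send_rows:
  increments:
    - [0,[0,0,0],[0,0,-0.11]]
    - [0,[0,0,0],[0,0,0]]
    - [0,[0,0,0],[0,0,0]]
    - [0,[0,0,0],[0,0,0]]

```text
clock: 15.75
position: [0.4978, -0.2603, 0.2241]
ee_rot: [-2.178, -2.263, 0.0]
force: [-0.2, 0.2, 0.1]
width: 0.289
gripper_force: 55.0
```

```bash
python3 d.py .4976 -.261 .15; python3 o.py
```

```text
yaw_y 2.1905399219372246 [ 0.49777844 -0.26031095  0.22414874] delta cm [-0.07 -0.02  7.41] tilt [-5.e-04  3.e-04 -1.e+00]
15.75 yaw_y 2.19 [ 0.4978 -0.2603  0.2241] tilt [-0.001  0.    -1.   ] F [-0.2  0.2  0.1] T [ 0.024 -0.105  0.028] j7 0.33
```

Emit:
send_rows:
  increments:
    - [0,[-0.07,-0.02,2],[0,0,0]]
    - [0,[0,0,3],[0,0,0]]
    - [0,[0,0,2],[0,0,0]]
    - [0,[0,0,0],[0,0,0]]
    - [0,[0,0,0],[0,0,0]]

```text
clock: 16.25
position: [0.4979, -0.261, 0.1549]
ee_rot: [-2.176, -2.265, 0.0]
force: [0.5, 0.2, -1.0]
width: 0.289
gripper_force: 55.0
```

Emit:
send_rows:
  increments:
    - [0,[0,0,1],[0,0,0]]
    - [0,[0,0,1.5],[0,0,0]]
    - [0,[0,0,1.5],[0,0,0]]
    - [0,[0,0,1],[0,0,0]]
    - [0,[0,0,0],[0,0,0]]

```text
clock: 16.75
position: [0.4972, -0.2609, 0.1036]
ee_rot: [-2.175, -2.265, 0.001]
force: [0.0, -0.5, -0.9]
width: 0.288
gripper_force: 55.0
```

Emit:
send_rows:
  increments:
    - [0,[0,0,1],[0,0,0]]
    - [0,[0,0,0.8],[0,0,0]]
    - [0,[0,0,0.2],[0,0,0]]
    - [0,[0,0,0],[0,0,0]]
    - [0,[0,0,0],[0,0,0]]

```text
clock: 17.25
position: [0.4979, -0.2611, 0.0847]
ee_rot: [2.175, 2.266, 0.0]
force: [0.1, -0.9, -0.9]
width: 0.286
gripper_force: 55.0
```

Emit:
send_rows:
  increments:
    - [0,[0,0,0.15],[0,0,0]]
    - [0,[0,0,0.1],[0,0,0]]
    - [0,[0,0,0.05],[0,0,0]]
    - [0,[0,0,0],[0,0,0]]
    - [0,[0,0,0],[0,0,0]]

```text
clock: 17.75
position: [0.4978, -0.2611, 0.0816]
ee_rot: [2.175, 2.266, -0.0]
force: [0.6, 0.4, -1.3]
width: 0.288
gripper_force: 55.0
```

Emit:
send_rows:
  increments:
    - [0,[0,0,0.05],[0,0,0]]
    - [0,[0,0,0.05],[0,0,0]]
    - [0,[0,0,0],[0,0,0]]
    - [0,[0,0,0],[0,0,0]]

```text
clock: 18.15
position: [0.4979, -0.2612, 0.0812]
ee_rot: [2.175, 2.266, -0.0]
force: [-2.3, 0.4, 5.9]
width: 0.288
gripper_force: 55.0
```

The collar is down on the rack (5.9 N). Releasing.

Emit:
send_rows:
  increments:
    - [3.2,[0,0,-0.04],[0,0,0]]
    - [4.5,[0,0,0],[0,0,0]]
    - [7,[0,0,0],[0,0,0]]
    - [9,[0,0,0],[0,0,0]]
    - [9,[0,0,0],[0,0,0]]
  force: 5

```text
clock: 18.65
position: [0.4977, -0.2611, 0.0808]
ee_rot: [-2.176, -2.266, 0.0]
force: [-0.5, 0.5, -0.7]
width: 0.647
gripper_force: 0.0
```

Emit:
send_rows:
  increments:
    - [9,[0,0,0],[0,0,0]]
    - [9,[0,0,0],[0,0,0]]
    - [9,[0,0,0],[0,0,0]]
    - [9,[0,0,-1],[0,0,0]]
    - [9,[0,0,-2],[0,0,0]]

```text
clock: 19.15
position: [0.4967, -0.2607, 0.1106]
ee_rot: [-2.174, -2.265, 0.001]
force: [0.3, -0.4, 0.5]
width: 0.974
gripper_force: 0.0
```

Emit:
send_rows:
  increments:
    - [9,[0,0,-3],[0,0,0]]
    - [9,[0,0,-4],[0,0,0]]
    - [9,[0,0,-4],[0,0,0]]
    - [9,[0,0,0],[0,0,0]]
    - [9,[0,0,0],[0,0,0]]

```text
clock: 19.65
position: [0.4983, -0.2613, 0.2224]
ee_rot: [2.174, 2.264, 0.001]
force: [-0.2, -0.6, -0.6]
width: 0.981
gripper_force: 0.0
```

```bash
python3 o.py; python3 - <<'E'
from h import *
a=arm.get_image("scene");b=arm.get_image("side")
save("end",np.hstack([cv2.resize(a[80:320,140:460],(400,300)),cv2.resize(b[100:340,180:500],(400,300))]))
E
```

```text
19.65 yaw_y 2.34 [ 0.4983 -0.2613  0.2224] tilt [ 0.002 -0.001 -1.   ] F [-0.2 -0.6 -0.6] T [-0.027 -0.083 -0.025] j7 0.33
```

View pics/end.png

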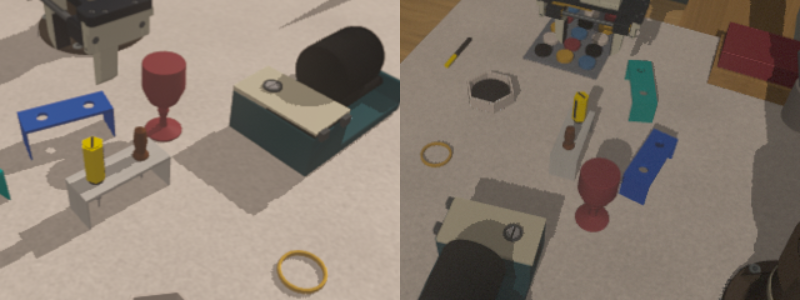

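The driver stands upright in the rack, the slot is still turned a quarter, nothing else has moved, and the gripper is clear of everything.

```bash
python3 -c "
from cell import arm
print(arm.sign_off())"
```

```text
the job is handed in; nothing more can be done
None
```

I turned the fastener home against its stop, stood the driver back upright in the rack's free hole with nothing else disturbed, and handed the job in; the sign-off returned no verdict.

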